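# Hang the bottle crimper on the retracting hook

### The job

At the perfume capping station, draw the sprung retracting hook down beside the bottle crimper, pass its toe in under the bar of the crimper's eye, and let it up gently until the bar lies in the hook's bed and the hook pulls up on it, then let go. How high the eye stands must be felt: keep touches well under 15 N, do not let the hook snap up, leave the crimper standing in its seat, and leave the other things on the table where they are.

Things in the scene. Friction and masses are not known exactly. Their poses are not given: they have to be found in the camera images.
- station: Aluminium base plate 340 x 110 mm, 10 mm thick, fixed on the table; origin on the table under the seat's middle. +x runs along the plate from seat to post, +y to the left of that, z up. The seat is a black sleeve 30 mm tall, 77 mm across, round the crimper's foot
- pivot (a point): Point on the axis of the post, on the plate's top, 200 mm from the seat: the jib swings about the vertical line through it. The post is a steel rod 22 mm thick, 370 mm tall, with a grey spring reel 92 mm across on top, its centre 405 mm above the table
- jib (a joint): Swing of the jib about the post, rad. 0: the arm points from the post straight over the seat; grows as the arm swings off toward the station's +y side, where it starts (0.45 to 0.8). Range -0.12 to 1.0. Light friction (0.1 N m); it stays where it is left. The knob's axis is 200 mm from the post's axis
- lift (a joint): How far the hook is drawn down from fully retracted, m: 0 at the top, 0.105 at the lower stop. A spring always pulls it up: about 3.2 N net at 0, growing by 50 N/m (5.2 N at 0.04, 7.2 N at 0.08), with 0.4 N friction. Let go, it flies up
- hook: Steel J-hook of 8 mm round bar under the jib arm's end; it swings with the jib, moves with lift, never tilts. Origin: middle of its bed on the toe's centreline (bed's face 4 mm above, underside 4 mm below), 200 mm above the table when retracted. z up, +x along the arm to the post, toe to -y. Shank on y = +12 mm; the arm (12 mm wide, 14 mm high) is 55 mm above the origin
- tip (a point): Top of the hook's short upturned tip, at y = -12 mm and 12 mm above the hook's origin. Between tip and shank the bed is 16 mm long. The tip leads when the jib swings toward the crimper
- knob (a point): Middle of the handle: an upright black round knob 24 mm thick, 40 mm tall, above the shank (88 mm above the hook's origin, y = +12 mm), free above. At its foot a flange 48 mm across (its top 20 mm below this point), on which fingertips may press; on top a 30 mm cap reaching 26 mm above this point. It may turn in the fingers
- crimper: Bell-shaped steel closing tool of about 0.9 kg standing loose in the seat (about 2 mm play), heavier than the hook's pull. Origin under its foot's centre, 10 mm above the table; z up; turned at most 0.15 rad from the station's axes. Foot 60 mm across, body 90 mm tall. A small lever with a ball reaches 62 mm out on its -x side, 66 mm up
- crimper_top (a point): Middle of the crimper body's top, 90 mm above its origin. Out of it stands a rigid spindle with a flat round collar, 56 mm across and 5 mm thick; the collar's top is 10 to 46 mm above this point, different each time and not measured. On the collar is the eye: a 6 mm bar along the crimper's x over y = 0, underside 22 mm above the collar, legs at x = +-18 mm. The hook enters it from +y
- amber: Small amber bottle 30 mm across, 65 mm tall, standing by the station on its -y side; leave alone
- flacon: Clear oblong perfume bottle 45 x 28 mm, 90 mm tall with cap, standing by the station on its -y side; leave alone
- cup: White cup 76 mm across, 85 mm tall, on the left of the table; leave alone
- jug: Clear measuring jug 96 mm across, 90 mm tall, on the left of the table; leave alone
- phone: Black telephone 75 x 155 x 9 mm lying on the right of the table; leave alone
- dish: Steel dish 90 mm across, 22 mm tall, on the right of the table; leave alone
- funnel: Steel funnel standing mouth down, 60 mm across, 50 mm tall, on the right of the table; leave alone

How it is judged:
By the outcome, as a careful person would: the job done as asked, in the order asked, and still so for the second after the job is handed in, with the robot touching nothing.
It also fails if it takes over 61 s, if anything falls off the work surface, if the arm or the gripper's body presses on something with over 40 N, if the wrist force passes 120 N, or if a joint passes its speed limit or range.

### The arm

A 6-joint arm with a two-finger parallel gripper is mounted at the origin on the work surface. World frame = base frame: x ahead of the robot, y to its left, z up, the work surface at z = 0. Lengths are in mm, angles in rad, forces in N, time in s.
With the tool pointing down it reaches from about 400 to 825 mm from the base axis. Payload 7 kg.
Tool frame: the origin (TCP) lies at the very end of the fingers, on their centre line; the grasp point (between the pads) lies 19 mm behind it; z points along the fingers, y is the line along which they close (so a half turn about z gives the same grasp; the last joint's range is limited). The gripper opens to 88 mm and grips with 3 to 60 N. Pads are 19 mm wide; open, the fingers measure 130 mm over their backs; the gripper's body (78 mm by 193 mm) begins 47 mm behind the grasp point.
Start: joints at [1.458, 0.359, 0.012, 0, -1.224, -0.288], TCP at [263.361, 621.479, 196.961] pointing down, gripper open.
Joint ranges: [-3.07, 3.07], [-1.43, 2.12], [-1.02, 1.25], [-3.03, 1.67], [-3.05, -0], [-3.03, 3.03]. Speed limits (rad/s): [2.39, 2.39, 3.01, 3.14, 3.14, 3.14].

### API

Orientations are given as a unit quaternion [x, y, z, w].
In Python, from plant import bot gives the robot as it stands. Calls block until the motion is done:
- bot.move_ptp(position, orientation): joint-space move of the TCP to a pose.
- bot.line_to(position, velocity=150, ori=None): straight line of the TCP; ori=None keeps the orientation; velocity is the mean speed in mm/s.
- bot.move_joints(angles): joint-space move.
- bot.move_gripper(opening, force=None): finger opening in mm; force is the grip in N (None keeps the last); returns when the fingers have stopped.
- bot.pause(seconds).
- bot.solve_ik(position, orientation): joint angles nearest the present ones, or None.
- bot.read_state(): the state.
- bot.camera(name): name is "side" or "top" or "wrist"; returns the picture (400x640x3 uint8, red, green, blue); there is no depth.
- bot.get_calibration(name): a dict with "fx", "fy", "cx", "cy" (pixels), "view" (4x4, takes a point from world to camera coordinates); the wrist camera has in their place "T_tool_cam" (4x4, takes a point from camera to tool coordinates, whose origin is the TCP and whose axes are the flange's). Camera axes: x right, y up, looking along -z (the intrinsics and any distortion apply to the point x, -y, -z); pixel columns grow to the right and rows downward; lengths in mm; the calibration is good to about 2 mm. A picture is of the moment at which its call begins: read the wrist's pose just before it. get_calibration takes no time and is no camera call.
A pose or a line that the arm cannot do raises bot.Unreachable and nothing moves.
- bot.close_job(): hands the job in; it is judged then, once.
The state is a dict: "t": time; "joint_pos": joint angles; "qvel": joint speeds; "tau": joint torques, N m; "tcp_pos": TCP position; "eef_rot": TCP orientation; "contact_force": force on the tool from outside, world axes, zero at the start; "moment": the same for the moment, N m; "width": finger opening in mm; "finger_force": force on a finger pad.
Only numpy, scipy, OpenCV 4.12 (cv2) and the standard library are available. Lean on these libraries where they do the work, as an engineer would, in place of code of your own. Each camera call takes 0.05 s, during which the arm holds its last target. There are 200 camera calls.

## Working session

There is one attempt and no reset: what is moved stays moved. The work goes in short steps, each a Python script; the robot and the scene stay as the last script left them, time stands still between calls to the robot, and variables do not carry over. Pictures are saved under pics/ and viewed, at most 10 in all, crops included, and the job is handed in when it is done.

```bash
ls; mkdir -p pics; python3 - <<'E'
from plant import bot
import cv2,numpy as np
s=bot.read_state(); print(s)
for n in ["side","top"]:
    im=bot.camera(n); cv2.imwrite(f"pics/{n}0.png",im[:,:,::-1]); c=bot.get_calibration(n); print(n,{k:np.round(v,3).tolist() if not isinstance(v,str) else v for k,v in c.items()})
print(bot.get_calibration("wrist"))
E
```

```text
pics
{'t': 0.0, 'joint_pos': array([ 1.45808183e+00,  3.59394469e-01,  1.10871506e-02, -3.22680130e-04,
       -1.22410805e+00, -2.88100004e-01]), 'qvel': array([ 0.00132513, -0.00201024, -0.00070595,  0.00014988,  0.00045106,
        0.0005955 ]), 'tau': array([ 1.81686799e-03, -5.82721066e+01,  2.93052292e+01,  6.99724495e+00,
        6.83402453e-03, -1.74524512e-04]), 'tcp_pos': array([263.19457878, 621.00529989, 196.03508942]), 'eef_rot': array([ 9.79974317e-01, -1.99122225e-01, -8.02151722e-05,  8.19697856e-04]), 'contact_force': array([ 0.44765088,  0.37135349, -0.94853624]), 'moment': array([-0.02781306, -0.03073706,  0.01723179]), 'finger_force': 0.0, 'width': 87.55194643526563}
side {'fx': 457.683, 'fy': 457.683, 'cx': 320.887, 'cy': 199.775, 'view': [[0.994, -0.108, -0.007, -598.928], [0.067, 0.561, 0.825, -201.653], [-0.085, -0.821, 0.565, -1575.757], [0.0, 0.0, 0.0, 1.0]]}
top {'fx': 459.924, 'fy': 459.924, 'cx': 325.118, 'cy': 197.627, 'view': [[0.05, -0.999, 0.003, -50.519], [0.978, 0.05, 0.203, -636.312], [-0.203, -0.008, 0.979, -1583.417], [0.0, 0.0, 0.0, 1.0]]}
{'fx': 343.18828283362086, 'fy': 343.18828283362086, 'cx': 321.15170754578884, 'cy': 198.44248886789418, 'T_tool_cam': array([[ 1.28779670e-03,  9.50434823e-01,  3.10921193e-01,
         8.54475678e+01],
       [ 9.99998779e-01, -1.49916445e-03,  4.40828653e-04,
         7.59144134e-02],
       [ 8.85100902e-04,  3.10920246e-01, -9.50435593e-01,
        -1.86930115e+02],
       [ 0.00000000e+00,  0.00000000e+00,  0.00000000e+00,
         1.00000000e+00]])}
```

View pics/side0.png

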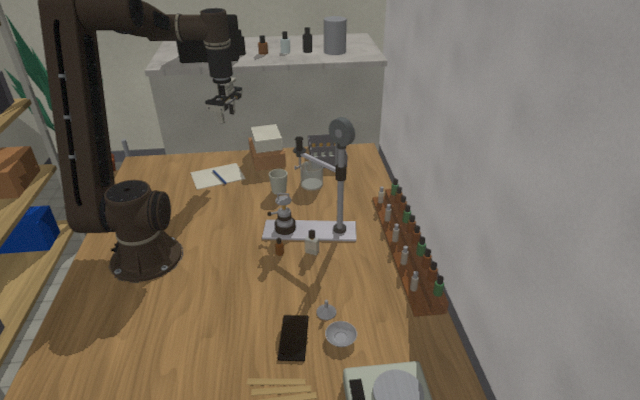

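View pics/top0.png

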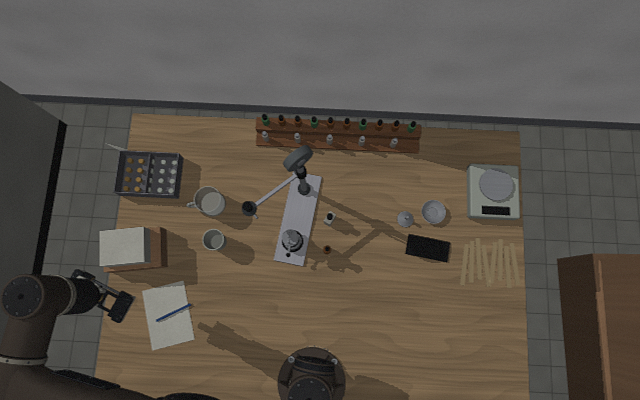

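Side view: post foot at (340,228), reel at (342,131), knob cap at (299,143), crimper at (285,220). Top view: plate corners are near (275,262), (304,265), (322,178) and (293,175), the knob cap is at (249,208), and the crimper is at (291,240).

```bash
cat > h.py <<'E'
import numpy as np,cv2
from plant import bot
from scipy.spatial.transform import Rotation as R
def cam(n,s=None):
    c=bot.get_calibration(n); K=(c['fx'],c['fy'],c['cx'],c['cy'])
    if n=='wrist':
        T=np.eye(4);T[:3,:3]=R.from_quat(s['eef_rot']).as_matrix();T[:3,3]=s['tcp_pos'];V=np.linalg.inv(T@c['T_tool_cam'])
    else: V=np.array(c['view'])
    return K,V
def proj(kv,P):
    (fx,fy,cx,cy),V=kv;p=(V[:3,:3]@np.atleast_2d(P).T).T+V[:3,3]
    return np.c_[cx+fx*p[:,0]/-p[:,2],cy-fy*p[:,1]/-p[:,2]]
def ray(kv,u,v):
    (fx,fy,cx,cy),V=kv;d=V[:3,:3].T@np.array([(u-cx)/fx,-(v-cy)/fy,-1.]);return -V[:3,:3].T@V[:3,3],d
def onz(kv,u,v,z):
    o,d=ray(kv,u,v);return o+d*(z-o[2])/d[2]
def tri(k1,p1,k2,p2):
    A=[];b=[]
    for k,p in((k1,p1),(k2,p2)):
        o,d=ray(k,*p);d=d/np.linalg.norm(d);M=np.eye(3)-np.outer(d,d);A.append(M);b.append(M@o)
    return np.linalg.lstsq(np.vstack(A),np.hstack(b),rcond=None)[0]
E
python3 - <<'E'
from h import *
t=cam('top');s=cam('side')
im=cv2.imread('pics/top0.png');hsv=cv2.cvtColor(im,cv2.COLOR_BGR2HSV)
m=((hsv[...,1]<50)&(hsv[...,2]>90)).astype(np.uint8);m[:, :268]=0;m[:,326:]=0;m[:170]=0;m[270:]=0
n,l,st,c=cv2.connectedComponentsWithStats(m);i=1+st[1:,4].argmax()
r=cv2.minAreaRect(np.argwhere(l==i)[:,::-1].astype(np.float32));print(st[i],r)
b=[onz(t,*p,10) for p in cv2.boxPoints(r)];b=np.array(b);print(b.round(),b.mean(0),[np.linalg.norm(b[k]-b[k-1]) for k in range(4)])
d=cv2.cvtColor(im,cv2.COLOR_BGR2GRAY)
k=(d<60).astype(np.uint8);k[:,:238]=0;k[:,262:]=0;k[:195]=0;k[220:]=0
n,l,st,c=cv2.connectedComponentsWithStats(k);print('knob',st[1:],c[1:])
print(onz(t,249,207.5,310))
print('tri knob',tri(t,(249,207),s,(299,140)),'reel',tri(t,(297,158),s,(342,131)))
cv2.imwrite('pics/a.png',np.hstack([cv2.resize(im[150:275,230:350],None,fx=4,fy=4,interpolation=2),cv2.resize(cv2.imread('pics/side0.png')[115:240,255:335],None,fx=4,fy=4,interpolation=2)]))
E
```

```text
[ 268  172   54   94 2313] ((288.134765625, 216.153076171875), (48.86743927001953, 91.61624908447266), 11.768288612365723)
[[422. 225.  10.]
 [760. 182.  10.]
 [730.   0.  10.]
 [395.  50.  10.]] [576.60557194 114.16708939  10.        ] [np.float64(176.74164322057607), np.float64(340.92829089293), np.float64(184.03906867296365), np.float64(339.3605674538075)]
knob [[242 201  15  15 187]] [[248.69518717 207.96791444]]
[545.06354772 208.41517849 310.        ]
tri knob [547.71441553 207.97456015 314.02434961] reel [679.27131766  65.52525006 409.83086179]
```

View pics/a.png

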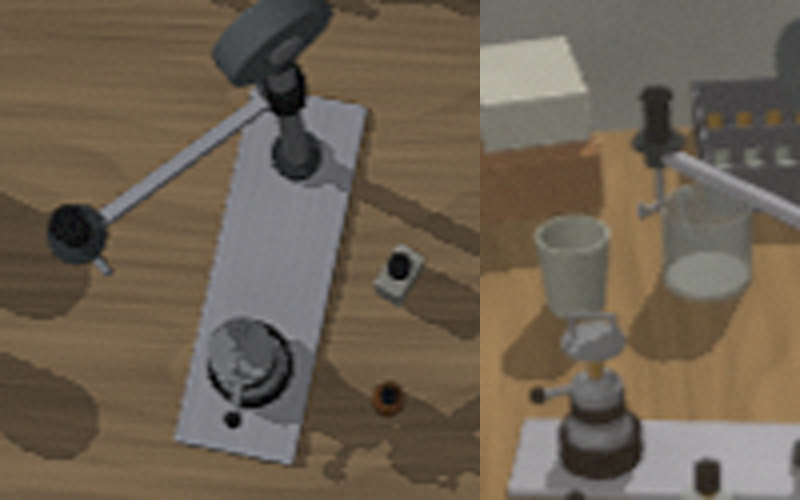

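The crop shows plate corners at about (176,438), (294,464), (367,108) and (252,97). The hook toe points toward the crimper at (110,270). In the side half, the collar and eye are at about (593,330). I'll compute poses from these.

```bash
python3 - <<'E'
from h import *
t=cam('top');s=cam('side')
T=lambda x,y:(230+x/4-.4,150+y/4-.4); S=lambda x,y:(255+(x-480)/4-.4,115+y/4-.4)
c=[onz(t,*T(*p),10) for p in((176,438),(294,464),(367,108),(252,97))]
print(np.round(c),[round(np.linalg.norm(c[k]-c[k-1])) for k in range(4)])
print('post foot',onz(t,*T(297,165),15),'knobcap',tri(t,T(72,224),s,S(657,92)), onz(t,*T(72,226),314),onz(s,*S(657,92),314))
print('seat top c',onz(t,*T(250,365),40),'side',onz(s,*S(600,438),40))
print('reel',tri(t,T(270,45),s,(342,131)))
print('collar tri',tri(t,T(244,345),s,S(593,338)))
E
```

```text
[[414. 156.  10.]
 [396.  49.  10.]
 [729.   0.  10.]
 [734. 108.  10.]] [324, 109, 337, 108]
post foot [670.16608887  62.1557971   15.        ] knobcap [548.96407352 211.007942   322.17885498] [548.42821396 212.29850103 314.        ] [550.27733921 227.52596266 314.        ]
seat top c [479.8902672   91.74759039  40.        ] side [479.31300768  86.06877983  40.        ]
reel [675.23984378  64.78183435 409.10578445]
collar tri [481.74837435  89.48573752 148.29396207]
```

```bash
cat >> h.py <<'E'
def q(a): return [np.cos(a/2),np.sin(a/2),0,0]
E
python3 - <<'E'
from h import *
s=bot.read_state();bot.line_to([s['tcp_pos'][0],s['tcp_pos'][1],345],250)
bot.move_ptp([547,212,350],q(-.87))
s=bot.read_state();print(s['t'],s['tcp_pos'],s['contact_force'],s['joint_pos'])
im=bot.camera('wrist')[:,:,::-1];cv2.imwrite('pics/w1.png',im)
k=cam('wrist',s);print(proj(k,[[547,212,314],[547,212,288],[547,212,268],[672,63,255],[480,90,120]]))
E
```

```text
2.65 [546.82764162 212.87637234 349.79020425] [ 0.25447014 -0.39201407  0.2765258 ] [ 7.04113923e-01  1.54298892e-01  7.70123084e-02 -1.41787787e-04
 -1.49370810e+00 -2.12873488e-03]
[[322.19465687 214.4362525 ]
 [322.10412486 202.35653469]
 [322.04529125 194.50634521]
 [323.72939143 -83.88913613]
 [431.46104047 116.99379824]]
```

View pics/w1.png

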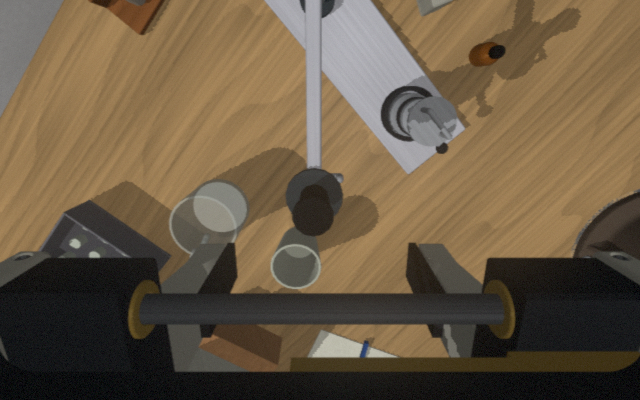

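Wrist view: cap at (313,213), flange centre at (314,194), collar disc at about (431,120), seat ring at about (410,114). The arm runs straight up the image toward the post.

```bash
python3 - <<'E'
from h import *
s=bot.read_state();k=cam('wrist',s)
print('knob',onz(k,313,214,314),onz(k,314.5,194,268))
for z in(110,120,130,140,150):print(z,onz(k,431,120,z))
print('seat40',onz(k,410,113,40),'post',onz(k,318,2,12))
im=cv2.imread('pics/w1.png')
cv2.imwrite('pics/b.png',cv2.resize(im[70:190,360:480],None,fx=5,fy=5,interpolation=2))
E
```

```text
knob [552.03566185 215.95730948 314.        ] [551.96406336 215.75064337 268.        ]
110 [474.88750697  91.52755858 110.        ]
120 [477.87222417  92.8513192  120.        ]
130 [480.85694137  94.17507983 130.        ]
140 [483.84165857  95.49884045 140.        ]
150 [486.82637576  96.82260108 150.        ]
seat40 [483.51722175  94.65149933  40.        ] post [675.49938926  68.32107029  12.        ]
```

View pics/b.png

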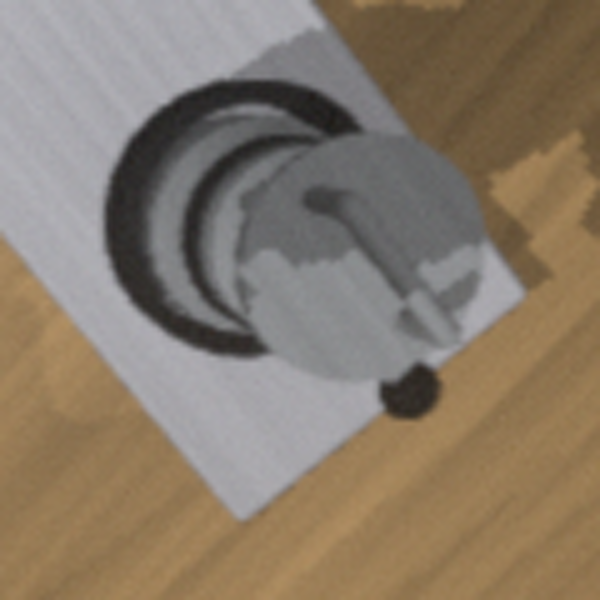

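```bash
cat >> h.py <<'E'
PIV=np.array([680.3,62.7]);YS=-0.161
def pose(th,z,r=200.):
    a=YS-th;return [*(PIV-r*np.array([np.cos(a),np.sin(a)])),z],q(a)
def swing(t0,t1,z0,z1,w=0.25,n=None):
    n=n or max(2,int(abs(t1-t0)/0.06)+1)
    for f in np.linspace(0,1,n+1)[1:]:
        p,o=pose(t0+f*(t1-t0),z0+f*(z1-z0));bot.line_to(p,w*200,o)
def F(n=5):
    v=[]
    for _ in range(n): v.append(bot.read_state()['contact_force']);bot.pause(.02)
    return np.mean(v,0)
E
python3 - <<'E'
from h import *
th=YS+.874;p,o=pose(th,350);print(p)
bot.line_to(p,100,o);bot.line_to([*p[:2],271],90);print(F(),bot.read_state()['tcp_pos'])
bot.move_gripper(20,15);s=bot.read_state();print(s['t'],s['width'],s['finger_force'],F())
for z in(269,267,265,262):
    bot.line_to([*p[:2],z],15);print(z,bot.read_state()['tcp_pos'],F())
print(bot.read_state()['t'])
cv2.imwrite('pics/w2.png',bot.camera('wrist')[:,:,::-1])
E
```

```text
[np.float64(551.9471837921529), np.float64(216.08042434259545), 350]
[-0.21958257  0.09511763  0.23835904] [552.31227883 216.23703588 271.79989811]
5.0167 28.814269778744116 14.999998658895493 [-0.0756626  -0.21233204  0.13044499]
269 [552.21388925 216.26416324 269.35251935] [-0.04686127  0.76852121  3.1389068 ]
267 [552.00020648 216.08290996 266.89801675] [0.33051236 0.71612579 2.8649604 ]
265 [551.93503542 216.0483564  264.84914618] [-0.38446991  0.53604655  3.29363954]
262 [551.89424496 216.05522963 261.83551498] [0.14539617 0.7046443  3.15910987]
6.6333
```

View pics/w2.png

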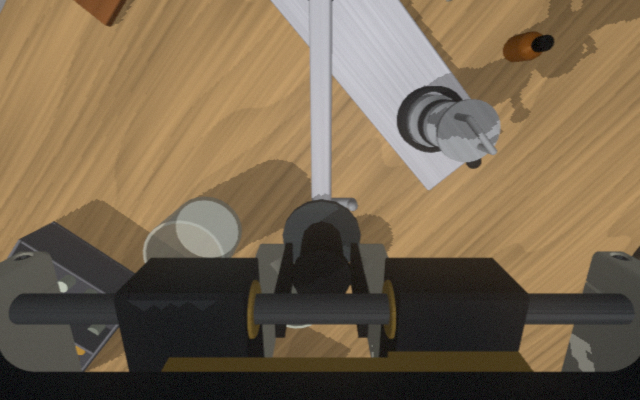

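Gripped with the knob between the fingers; the force of about 3.2 N matches the spring. The toe is visible at (350,203), and the crimper's collar is at (468,130). I'll swing closer and look again.

```bash
python3 - <<'E'
from h import *
th=YS+.874
swing(th,0.25,262,250,0.4)
s=bot.read_state();print(s['t'],s['tcp_pos'],F(),s['width'])
s=bot.read_state();im=bot.camera('wrist')[:,:,::-1];cv2.imwrite('pics/w3.png',im)
k=cam('wrist',s)
print(proj(k,[[483.5,95,140],[483.5,95,165],[483.5,95,40],[*PIV,10]]))
sd=bot.camera('side')[:,:,::-1];cv2.imwrite('pics/c.png',np.hstack([cv2.resize(im[60:240,250:450],None,fx=2.5,fy=2.5,interpolation=2),cv2.resize(sd[130:242,257:317],None,fx=4.018,fy=4.018,interpolation=2)[:450]]))
E
```

```text
9.0833 [497.67906384 142.75708171 250.3096094 ] [ 4.8515504  -2.16226377  4.45424661] 29.03641756923878
[[376.74771921 179.62336986]
 [381.366536   187.42771184]
 [363.73072945 157.6287673 ]
 [322.05682964 -24.49836825]]
```

View pics/c.png

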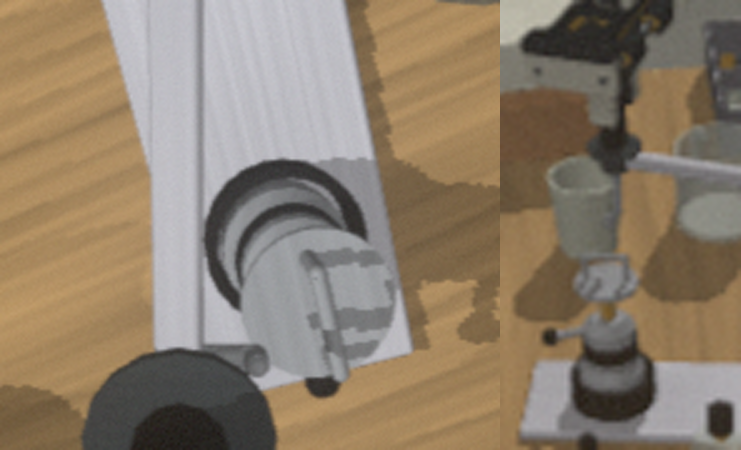

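The close view confirms the geometry. The tip is at px (353,204), and the bar middle is at (380,187), against a predicted (381,187). The collar comes out at a height of about 141. The path radius is about 1 mm too large, giving 5 N of radial load, so I'll trim that and feel for the collar.

```bash
cat >> h.py <<'E'
def rad(f,th):
    a=YS-th;return f[:2]@[np.cos(a),np.sin(a)],f[:2]@[-np.sin(a),np.cos(a)],f[2]
E
python3 - <<'E'
from h import *
r=199.2;p,o=pose(.25,250,r);bot.line_to(p,20,o);print(np.round(rad(F(),.25),2))
for th in(.215,.183):
    p,o=pose(th,250,r);bot.line_to(p,50,o)
f=rad(F(),th);print(np.round(f,2))
r-=np.clip(f[0]/8,-1,1);
for z in(242,236,232,228):
    p,o=pose(th,z,r);bot.line_to(p,25,o);f=rad(F(),th);print(z,np.round(f,2))
    if f[2]>8: break
base=f[2]
else_z=z
while z>208:
    z-=.5;p,o=pose(th,z,r);bot.line_to(p,10,o);f=F(4)[2]
    if f>base+.05*(228-z)+1.6: break
s=bot.read_state();print('touch',z,f,base,s['tcp_pos'],np.round(rad(F(),th),2),'r',r,s['t'])
cv2.imwrite('pics/w4.png',bot.camera('wrist')[:,:,::-1])
E
```

```text
[1.59 1.14 4.41]
[1.67 0.18 4.47]
242 [0.4  1.23 4.48]
236 [-0.8   0.32  4.56]
232 [-1.35  0.63  4.61]
228 [-1.66  0.67  4.8 ]
touch 212.5 8.252972695553062 4.803020926416378 [492.89523728 129.80511819 212.98176741] [-3.06  0.1   8.01] r 198.99164767115465 21.875
```

```bash
python3 - <<'E'
from h import *
r=199.35;th=.183
p,o=pose(th,215.9,r);bot.line_to(p,10,o);print(bot.read_state()['tcp_pos'][2],np.round(rad(F(),th),2))
for t in np.linspace(th,.062,9)[1:]:
    p,o=pose(t,215.9,r);bot.line_to(p,15,o);f=rad(F(3),t);print(round(t,3),np.round(f,2))
    if abs(f[1])>4 or f[2]>8.5 or f[2]<2.5: print('stop');break
s=bot.read_state();print(s['tcp_pos'],s['t'])
im=bot.camera('wrist')[:,:,::-1];sd=bot.camera('side')[:,:,::-1]
cv2.imwrite('pics/d.png',np.hstack([cv2.resize(im[90:260,230:430],None,fx=2.5,fy=2.5,interpolation=2),cv2.resize(sd[160:230,260:307],None,fx=6.07,fy=6.07,interpolation=2)[:425]]))
E
```

```text
216.39894329332373 [-1.21  0.22  6.37]
0.168 [-1.03  0.14  5.75]
0.153 [-0.85  0.22  6.32]
0.138 [-0.34  0.34  6.53]
0.122 [-0.6  -0.    6.07]
0.107 [-0.35 -0.06  6.13]
0.092 [-0.58  0.06  5.94]
0.077 [-0.3   0.14  5.66]
0.062 [-0.06  0.06  5.94]
[486.39387639 106.63440686 216.44640262] 25.7833
```

View pics/d.png

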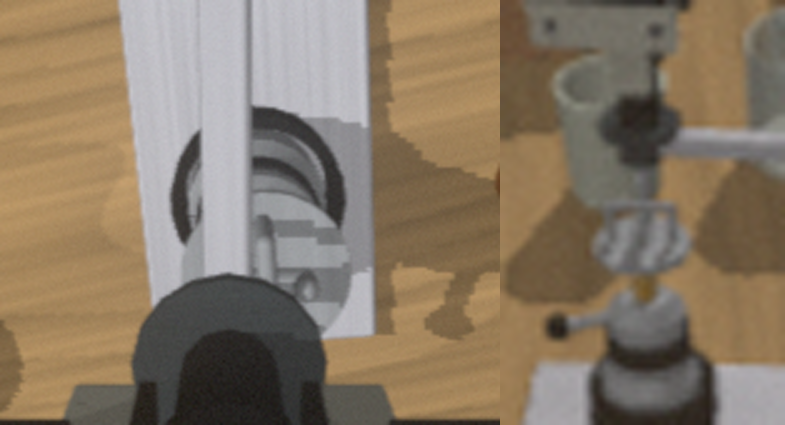

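The toe has passed under the bar: tip at (305,288), right of the bar at x≈266, with the bar mid-bed and no side force. Now I'll ease it up until the bar carries the spring.

```bash
python3 - <<'E'
from h import *
r=199.35;th=.062
def go(z,v):
    p,o=pose(th,z,r);bot.line_to(p,v,o);return rad(F(4),th)
for z in(220,224): f=go(z,15);print(z,np.round(f,2))
while z<234:
    z+=.4;f=go(z,8);print(round(z,1),np.round(f,2))
    if f[2]<1.0: break
s=bot.read_state();print(s['tcp_pos'],np.round(rad(F(),th),2),s['t'],s['width'])
E
```

```text
220 [ 0.11 -0.01  6.12]
224 [1.46 0.01 5.91]
224.4 [ 1.31 -0.22  5.85]
224.8 [ 1.89 -0.22  5.93]
225.2 [1.46 0.37 5.93]
225.6 [ 2.5  -0.04  5.44]
226.0 [2.29 0.08 5.36]
226.4 [2.18 0.07 5.94]
226.8 [2.91 0.18 5.49]
227.2 [4.5  0.11 4.2 ]
227.6 [5.82 0.01 2.45]
228.0 [7.05 0.02 0.64]
[486.24119199 106.78374287 227.69947783] [6.18 0.48 0.68] 30.025 28.867551978661165
```

```bash
python3 - <<'E'
from h import *
th=.062;r=199.35;z=228.0
for r in(198.9,198.5):
    p,o=pose(th,z,r);bot.line_to(p,5,o);f=rad(F(),th);print(r,np.round(f,2))
    if f[0]<1.5: break
if f[2]>1.2:
    z+=.2;p,o=pose(th,z,r);bot.line_to(p,5,o);print(np.round(rad(F(),th),2))
bot.move_gripper(34);print(np.round(rad(F(),th),2))
bot.move_gripper(60);print(np.round(rad(F(),th),2))
s=bot.read_state();p=s['tcp_pos'];print(p,s['width'])
bot.line_to([p[0],p[1],330],60);print(F(),bot.read_state()['t'])
im=bot.camera('wrist')[:,:,::-1];sd=bot.camera('side')[:,:,::-1]
cv2.imwrite('pics/e.png',np.hstack([cv2.resize(im[20:260,200:440],None,fx=2,fy=2,interpolation=2),cv2.resize(sd[150:240,257:310],None,fx=5.34,fy=5.34,interpolation=2)[:480]]))
E
```

```text
198.9 [4.97 1.15 0.87]
198.5 [2.21 2.18 0.32]
[ 0.36 -0.1  -0.33]
[-0.37  0.25 -0.2 ]
[486.71894286 106.59256227 228.00146724] 59.85382104365831
[0.17083044 0.05059229 0.21375949] 33.925
```

View pics/e.png

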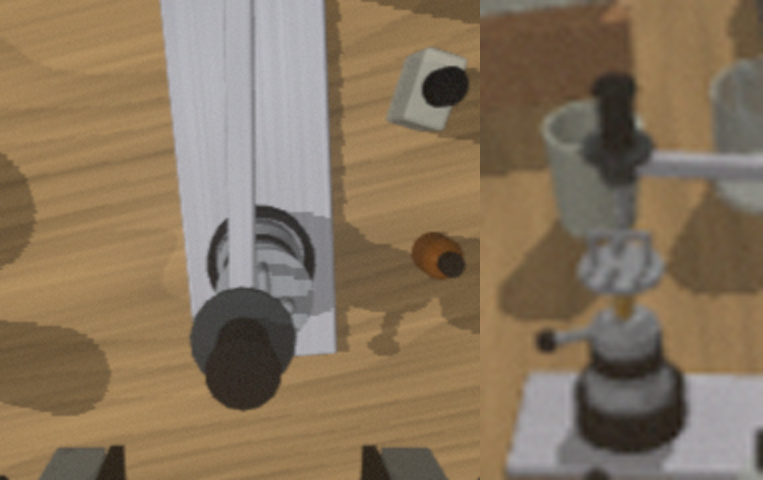

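The hook stayed down under the bar, the crimper stands in its seat, and the gripper is clear. I'll check the knob height quickly and then hand in.

```bash
python3 - <<'E'
from h import *
k=cam('side');print(proj(k,[[486.5,106.6,273],[486.5,106.6,314]]),'seen',282,165)
print(bot.close_job())
E
```

```text
[[282.90684671 165.58667016]
 [282.24565253 154.92863923]] seen 282 165
the job is handed in; nothing more can be done
None
```

The hook is latched under the crimper's eye and pulling up on the bar; I let go of it without it snapping up, the crimper stands in its seat, and the job was handed in at about 34 s. The judge's verdict was not shown.

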